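Unhook the transit guard and press two printer bushings home

ROBOT

A 6-joint arm with a two-finger parallel gripper is mounted at the origin on the work surface. World frame = base frame: x ahead of the robot, y to its left, z up, the work surface at z = 0. Lengths are in m, angles in rad, forces in N, time in s.
With the tool pointing down it reaches from about 0.375 to 0.75 m from the base axis. Payload 9 kg.
Tool frame: the origin (TCP) lies at the very end of the fingers, on their centre line; the grasp point (between the pads) lies 19 mm behind it; z points along the fingers, y is the direction in which the jaws open and shut (so a half turn about z gives the same grasp; the last joint's range is limited). The gripper opens to 85 mm and grips with 20 to 120 N. Pads are 22 mm wide; open, the fingers measure 114 mm over their backs; the gripper's body (76 mm by 85 mm) begins 54 mm behind the grasp point. The pads swing forward as they close: fully open they stand 13 mm farther back than shut.
Start: joints at [0.954, 0.104, 0.097, 1.564, 0, 1.353], TCP at [0.233, 0.553, 0.194] pointing down, gripper open.
Joint ranges: [-2.99, 2.99], [-0.84, 1.86], [-1.1, 1.16], [-1.84, 2.11], [-1.51, 1.56], [-3.14, 3.14]. Speed limits (rad/s): [2.22, 2.22, 2.57, 3.14, 3.14, 3.14].

INTERFACE

Orientations are given as a unit quaternion [x, y, z, w].
In Python, from rig import readout, capture, get_calibration, job, find_in, outline_of gives the robot as it stands.
- The arm moves only by the tool move_arm, never from a script. Its argument "plan" is a list of rows, each a list of 3 entries, a list of its own where there are three numbers: the closure in counts, from 0 (fully open) to 255 (shut), then the shift along the tool's x, y, z in m, then the turn about the tool's z in degrees. In form: [[claw, [dx, dy, dz], yaw], ...]. A call has 1 to 20 rows; each row shifts and turns the pose as measured when the row begins, along the tool's axes as they then stand; what a row does not reach is not made up. A row lasts 1/8 s, in which the tool goes at most 62.5 mm and 10.7 degrees, less where a joint would pass 70% of its speed; a pose out of reach is approached as far as the arm can. A call is refused whole if a number of a shift passes 0.0625 or a number of a turn 10.7, either way. A call with a gripper value outside its range is refused whole. The fingers move at their own pace and stop on an object; "newtons" is the grip in N (left out, the last holds). Time passes only in rows, so rows that do not move let the fingers close. It gives the time, the measured TCP pose, the force and the opening at its end, in the units of the state.
- readout.get_obs(): the state, without advancing time (a new reading comes with each control period).
- capture(name): name is "scene" or "top" or "wrist"; returns (picture, depth): 384x512x3 uint8, red, green, blue; 384x512 float32, m along the optical axis (not along the pixel's ray), 0 where there is no reading.
- get_calibration(name): a dict with "fx", "fy", "cx", "cy" (pixels), "position" and "attitude" of the camera in the world; the wrist camera has in their place "T_tool_cam" (4x4, takes a point from camera to tool coordinates, whose origin is the TCP and whose axes are the flange's). Camera axes: x right, y up, looking along -z (the intrinsics and any distortion apply to the point x, -y, -z); pixel columns grow to the right and rows downward; lengths in m; the calibration is good to about 2 mm. A picture is of the moment at which its call begins: read the wrist's pose just before it. get_calibration takes no time and is no camera call.
- job.finish_job(): hands the job in, once; it reports no verdict.
Trained networks look in the newest picture that a camera, given by its name, has taken for a name from the list of things; names that differ only in an ending like _2 or _b are one class to them, and where a whole thing is asked for, a point or a joint stands for the part that bears it (a point fixed in the world has none). Each returns a list of dicts, best first, with "conf" (0 to 1); they miss things now and then, are a little off and sometimes report something else, mostly with a low value. They report only what shows in the picture. A call takes as long as a camera call. They do not tell look-alikes from the thing itself.
- find_in(camera, thing): "bbox" ([left, top, width, height] in pixels, round what is visible of it).
- outline_of(camera, thing): "region" (384x512 bool, what is visible of it) and "bbox" ([left, top, width, height] in pixels, round what is visible of it).
The state is a dict: "time": time; "qpos": joint angles; "joint_velocities": joint speeds; "joint_efforts": joint torques, N m; "tcp_pos": TCP position; "orientation": TCP orientation; "wrist_force": force on the tool from outside, world axes, zero at the start; "torque": the same for the moment, N m; "opening": finger opening in m.
Only numpy, scipy, OpenCV 4.12 (cv2) and the standard library are available. Lean on these libraries where they do the work, as an engineer would, in place of code of your own. Each camera call takes 0.05 s, during which the arm holds its last target. There are 200 camera calls.

TASK

Free the red transit guard from the green printer carriage by raising its near end over the lip and drawing its tail out from under the roof, and lay it flat in the blue tray, fin up. Then press both brass bushings down until their flanges sit fully home on the carriage, gently: stop pushing as soon as the force climbs, for a hard shove (over 80 N) damages them. Leave the other things on the bench where they are.

Things in the scene. Friction and masses are not known exactly. Their poses are not given: they have to be found in the camera images.
- carriage: lime-green printed carriage 164 (x) x 70 (y) mm on an aluminium jig plate 200 x 92 x 8 mm, fixed to the bench. Origin: centre of the underside, on the bench; z up; -x is its near end, roughly towards the robot (yaw within 0.35 rad). Upper face 40 mm above the bench. Two brass bushings at x = -22 and +22 mm; a post at each end, on which the guard rests.
- near_lip (a point): middle of the top of the retaining lip, 72 mm above the bench: 6 mm thick (carriage x -80 to -74 mm), 32 mm wide, standing 8 mm above the top of the near post (x -80 to -58 mm, y -16 to 16 mm, top 64 mm above the bench).
- far_slot (a point): middle of the top of the far post (carriage x 58 to 80 mm, 44 mm wide), 64 mm above the bench. Above it is the slot for the guard's tail: cheeks 32 mm apart, a roof over x 64 to 80 mm (underside 76 mm, top 82 mm above the bench) and a back wall at x = 80 mm.
- guard: loose red plastic guard, about 50 g: bar 26 mm wide, 6 mm thick, from x = -72 to +76 mm, with an upright fin. Origin: on the bar's underside; z up. Starts with its axes along the carriage's, its origin 64 mm above the carriage's: resting on both posts over the bushings, tail 12 mm under the roof, near end 2 mm behind the lip. Tilting it 0.1 to 0.2 rad about its tail end clears the lip.
- guard_fin (a point): point to grip, inside the guard's fin: the fin is 26 mm long (guard x), 10 mm thick (guard y), its top 48 mm above the bar's underside; this point is 34 mm above the bar's underside, at guard x = -50 mm.
- tray: open blue parts tray 210 (its x) x 120 (y) x 22 mm high, walls and floor 4 mm, fixed to the bench. Origin: centre of its underside, on the bench. It and the carriage stand one on the left, one on the right.
- bushing_near (a joint): how far the near bushing (carriage x = -22, y = 0 mm) is pressed in, m. Slides straight down, tight fit: about 8 N moves it slowly, more if fast; stays where left. Starts 0 to 0.005 (0 = flange underside 14 mm above the carriage face); 0.014 = home, flange on the face, where it stops dead and the force climbs steeply. Over 80 N damages it.
- bushing_far (a joint): how far the far bushing (carriage x = 22, y = 0 mm) is pressed in, m. Slides straight down, tight fit: about 8 N moves it slowly, more if fast; stays where left. Starts 0 to 0.005 (0 = flange underside 14 mm above the carriage face); 0.014 = home, flange on the face, where it stops dead and the force climbs steeply. Over 80 N damages it.
- near_top (a point): centre of the flat top of the near brass bushing's flange (30 mm across, 4 mm thick, with a dark plugged 10 mm bore, so it can be pushed on its centre). Height above the bench: 44 mm when home, 53 to 58 mm at the start.
- far_top (a point): centre of the flat top of the far brass bushing's flange (30 mm across, 4 mm thick, with a dark plugged 10 mm bore, so it can be pushed on its centre). Height above the bench: 44 mm when home, 53 to 58 mm at the start.
- spare_bearing: loose bystander to be left alone: small steel ball bearing, 22 mm across, 7 mm high, lying flat
- specimen_box: loose bystander to be left alone: small orange box 50 x 34 x 16 mm
- screwdriver_yellow: loose bystander to be left alone: screwdriver with a yellow handle
- tweezers: loose bystander to be left alone: steel tweezers about 120 mm long, 6 mm high
- spool: loose bystander to be left alone: small filament spool, 100 mm across, 38 mm high, lying flat
Things that resemble listed ones, but are neither listed nor needed, are in the scene too. There is more than one size of the guard; the one meant has the size given above.

How it is judged:
On the way, in this order (a step that is already met when the one before it is completed fails the run):
1. the guard lies flat in the tray (horizontal distance between guard and tray below 0.06 m and z of guard in the frame of tray below 0.012 m and angle between guard's own z axis and vertical below 0.12 rad), for 0.2 s.
2. both bushings are pressed home (value of joint each of bushing_near, bushing_far above 0.0125 m), for 0.2 s.
At the end, for the whole second after the job is handed in: Both bushings pressed in by at least 12.5 of 14 mm, and the guard lying still and flat (tilt under 0.12 rad, fin up) on the floor of the tray, its origin within 60 mm of the tray's centre (all of step 1 and all of step 2 and linear speed of guard below 0.02 m/s); the robot touches nothing.
It fails at once if the near bushing is pushed with more than 80 N (contact force between anything else and bushing_near above 80 N).
It fails at once if the far bushing is pushed with more than 80 N (contact force between anything else and bushing_far above 80 N).
It fails at once if a bystander is moved by more than 30 mm (distance of any of spare_bearing, specimen_box, screwdriver_yellow, tweezers, spool from where it was at the start of the episode above 0.03 m).
It also fails if it takes over 72 s, if anything falls off the work surface, if the arm or the gripper's body presses on something with over 40 N, if the wrist force passes 120 N, or if a joint passes its speed limit or range.

## Working session

There is one attempt and no reset: what is moved stays moved. The work goes in short steps, Python scripts to look and compute and a tool call to move; the robot and the scene stay as the last step left them, time stands still between calls to the robot, and variables do not carry over. Pictures are saved under pics/ and viewed, about 8 in all and at most 12, crops included, and the job is handed in when it is done.

Besides the shell and the picture viewer there is one more tool, called after "Request:" as name([rows], argument=value, ...), one row to a line, values as JSON. move_arm: Moves the arm, as the interface text tells. Its arguments: {"type":"object","properties":{"plan":{"type":"array","items":{"type":"array"}},"newtons":{"type":"number"}},"required":["plan"]}

```bash
mkdir -p pics; ls
cat > h.py <<'E'
import numpy as np, cv2
from rig import readout, capture, get_calibration, job, find_in, outline_of
from scipy.spatial.transform import Rotation as R
def camT(name,obs=None):
    c=get_calibration(name)
    if 'T_tool_cam' in c:
        o=obs or readout.get_obs()
        T=np.eye(4);T[:3,:3]=R.from_quat(o['orientation']).as_matrix();T[:3,3]=o['tcp_pos']
        return c,T@np.array(c['T_tool_cam'])
    T=np.eye(4);a=np.array(c['attitude'],float)
    T[:3,:3]=R.from_quat(a).as_matrix() if a.size==4 else a.reshape(3,3)
    T[:3,3]=c['position'];return c,T
def cloud(name,depth,obs=None):
    c,T=camT(name,obs)
    v,u=np.mgrid[:384,:512]
    k=np.array([[c['fx'],0,c['cx']],[0,c['fy'],c['cy']],[0,0,1]])
    d=np.array(c.get('distortion',np.zeros(5)),float)
    p=cv2.undistortPoints(np.stack([u,v],-1).reshape(-1,1,2).astype(float),k,d).reshape(384,512,2)
    P=np.stack([p[...,0]*depth,-p[...,1]*depth,-depth],-1)
    W=P@T[:3,:3].T+T[:3,3]; W[depth==0]=np.nan
    return W
def save(n,im,s=1.5): cv2.imwrite('pics/'+n,cv2.resize(im[...,::-1],None,fx=s,fy=s))
E
python3 - <<'E'
from h import *
for n in ['scene','top','wrist']: 
    print(n,get_calibration(n))
print(readout.get_obs())
t,d=capture('top'); s,d2=capture('scene')
np.savez('a.npz',t=t,d=d,s=s,d2=d2)
save('a.png',t); save('b.png',s)
for th in ['guard','tray','carriage','spool','tweezers','screwdriver_yellow','specimen_box','spare_bearing']:
    print(th,[(r['bbox'],round(r['conf'],2)) for r in find_in('top',th)])
E
```

```text
pics
scene {'fx': 476.21282714309126, 'fy': 476.21282714309126, 'cx': 250.3644804816785, 'cy': 189.33561695082568, 'position': array([1.89033372, 0.3112432 , 1.02250264]), 'attitude': array([0.28896042, 0.36600765, 0.68253056, 0.56275422])}
top {'fx': 496.41762270519035, 'fy': 496.41762270519035, 'cx': 266.0125692750712, 'cy': 193.9204027817979, 'position': array([0.35551307, 0.02582496, 1.40622217]), 'attitude': array([ 0.04123641, -0.05452555, -0.70511741,  0.70578748])}
wrist {'fx': 296.0262556192481, 'fy': 296.0262556192481, 'cx': 258.63175818788994, 'cy': 193.9390216768425, 'T_tool_cam': array([[ 5.75053162e-04,  9.60963128e-01,  2.76675868e-01,
         7.21362777e-02],
       [ 9.99999633e-01, -3.76800031e-04, -7.69716623e-04,
        -1.66246045e-04],
       [-6.35417818e-04,  2.76676209e-01, -9.60962992e-01,
        -1.77659097e-01],
       [ 0.00000000e+00,  0.00000000e+00,  0.00000000e+00,
         1.00000000e+00]])}
{'time': 0.0, 'qpos': array([9.54340240e-01, 1.04711137e-01, 9.64794543e-02, 1.56389613e+00,
       5.72265593e-06, 1.35308392e+00]), 'joint_velocities': arra
[... 294 characters left out ...]
9362103]), 'orientation': array([ 1.98053609e-01,  9.80190963e-01, -6.07512370e-04, -2.72306109e-04]), 'wrist_force': array([ 0.62339567, -0.129912  ,  0.56169584]), 'torque': array([-0.01256061,  0.03178507, -0.02320025]), 'opening': 0.085434507667685}
guard [([188.3, 246.9, 60.1, 50.7], 0.81), ([245.2, 189.7, 31.3, 20.6], 0.71), ([200.4, 153.3, 15.8, 50.5], 0.57)]
tray [([315.7, 144.8, 48.0, 76.3], 0.97)]
carriage [([187.1, 143.2, 40.4, 71.0], 0.79)]
spool [([79.4, 198.3, 36.7, 39.7], 0.62)]
tweezers []
screwdriver_yellow [([190.4, 84.6, 28.1, 66.0], 0.57), ([184.4, 143.4, 46.6, 70.5], 0.49)]
specimen_box [([264.3, 116.2, 19.2, 20.6], 0.76)]
spare_bearing [([268.7, 236.0, 4.9, 5.4], 0.36)]
```

View pics/a.png

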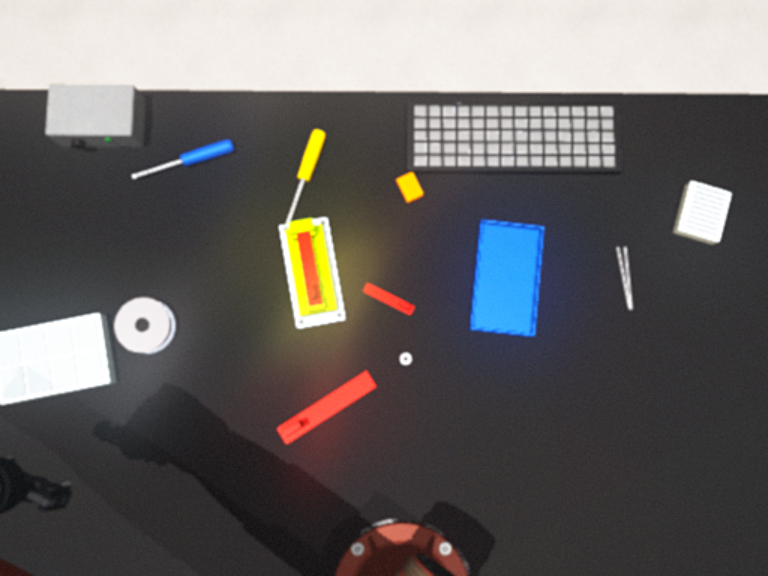

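View pics/b.png

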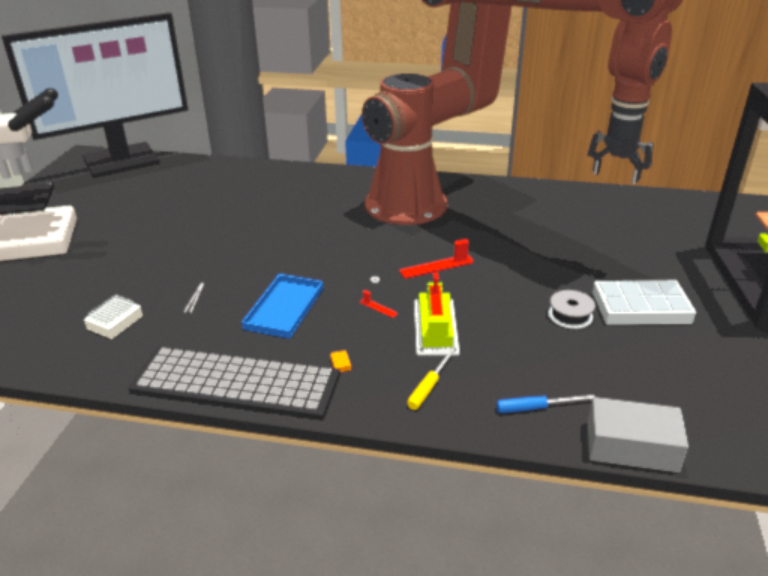

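Run:
```python
from h import *
z=np.load('a.npz'); W=cloud('top',z['d']); 
capture('top')
for th in ['carriage','tray','guard']:
    for r in outline_of('top',th):
        m=r['region']; P=W[m]; P=P[~np.isnan(P[:,0])]
        rc=cv2.minAreaRect((P[:,:2]*1000).astype(np.float32))
        print(th,round(r['conf'],2),rc,np.percentile(P[:,2],[5,50,95]).round(4))
# green mask
hsv=cv2.cvtColor(z['t'],cv2.COLOR_RGB2HSV)
for nm,lo,hi in [('green',(35,80,60),(85,255,255)),('blue',(95,80,60),(130,255,255))]:
    m=cv2.inRange(hsv,lo,hi); n,l,st,c=cv2.connectedComponentsWithStats(m)
    for i in range(1,n):
        if st[i,4]>200:
            P=W[l==i];P=P[~np.isnan(P[:,0])];print(nm,st[i],cv2.minAreaRect((P[:,:2]*1000).astype(np.float32)),np.percentile(P[:,2],[5,50,95]).round(4))
```

```text
carriage 0.66 ((583.8860473632812, 165.04344177246094), (202.12351989746094, 97.17286682128906), 11.5492525100708) [0.0042 0.0381 0.0798]
tray 0.9 ((577.8037109375, -207.878173828125), (129.6114959716797, 222.7805633544922), 83.69798278808594) [0.0001 0.0057 0.0228]
guard 0.95 ((580.8681030273438, 164.83363342285156), (137.51268005371094, 28.61238670349121), 10.870407104492188) [0.0658 0.0707 0.1118]
guard 0.64 ((330.27484130859375, 135.07595825195312), (37.50239944458008, 198.61817932128906), 31.728275299072266) [0.0031 0.009  0.0626]
guard 0.61 ((533.815673828125, 18.04261016845703), (100.8011474609375, 19.627727508544922), 63.562538146972656) [0.0005 0.005  0.0306]
blue [119  92  38  20 394] ((818.456787109375, 373.8763427734375), (36.89530563354492, 109.52606201171875), 18.486068725585938) [-0.002   0.0209  0.0281]
blue [ 305  145   75   90 4666] ((557.7092895507812, -219.40225219726562), (212.48361206054688, 253.89720153808594), 84.37921142578125) [-0.0021  0.0044  0.0214]
```

The top view (768 px) shows the carriage with the guard at about (312,270) and the tray at (508,277). Two look-alike guards lie at (390,298), small, and (325,407), large. The screwdriver tip almost touches the jig's far end. Next I'll move over the carriage for a close look.

Request:
move_arm([
  [0, [0, 0, -0.014], -8.5],
  [0, [0, 0, -0.014], -8.5],
  [0, [0, 0, -0.014], -8.5],
  [0, [0, 0, -0.014], -8.5],
  [0, [-0.0295, -0.0558, 0], 0],
  [0, [-0.0295, -0.0558, 0], 0],
  [0, [-0.0295, -0.0558, 0], 0],
  [0, [-0.0295, -0.0558, 0], 0],
  [0, [-0.0295, -0.0558, 0], 0],
  [0, [-0.0295, -0.0558, 0], 0],
  [0, [-0.0295, -0.0558, 0], 0],
  [0, [-0.0295, -0.0558, 0], 0],
  [0, [0, 0, 0], 0],
  [0, [0, 0, 0], 0],
])

```text
time: 2.45
tcp_pos: [0.5589, 0.1673, 0.2519]
orientation: [-0.108, 0.994, 0.0, 0.001]
wrist_force: [-1.6, 0.6, 0.4]
opening: 0.0853
```

Run:
```python
from h import *
o=readout.get_obs(); print(o['tcp_pos'],R.from_quat(o['orientation']).as_matrix().round(4))
t,d=capture('wrist'); save('w1.png',t)
W=cloud('wrist',d,o); np.savez('w1.npz',t=t,W=W)
for th in ['carriage','guard','guard_fin','near_lip','far_slot','near_top']:
    for r in outline_of('wrist',th):
        P=W[r['region']]; P=P[~np.isnan(P[:,0])]
        print(th,round(r['conf'],2),r['bbox'],len(P) and (cv2.minAreaRect((P[:,:2]*1000).astype(np.float32)),np.percentile(P[:,2],[5,50,95]).round(4)))
        if th=='guard':
          for nm,lo,hi in [('bar',.062,.08),('fin',.105,.118)]:
            Q=P[(P[:,2]>lo)&(P[:,2]<hi)]
            if len(Q)>20: print(nm,len(Q),cv2.minAreaRect((Q[:,:2]*1000).astype(np.float32)),np.median(Q,0))
```

```text
[0.55888461 0.16725025 0.25190645] [[-9.765e-01 -2.157e-01  2.500e-03]
 [-2.157e-01  9.765e-01  1.300e-03]
 [-2.700e-03  7.000e-04 -1.000e+00]]
carriage 0.95 [222.1, 102.1, 70.7, 149.5] (((591.6260986328125, 172.13743591308594), (220.58616638183594, 91.79200744628906), 10.674407958984375), array([0.0051, 0.0376, 0.0796]))
carriage 0.28 [211.7, 237.4, 61.6, 93.5] (((700.6451416015625, 184.57225036621094), (66.0527114868164, 301.3198547363281), 88.74108123779297), array([0.0106, 0.0203, 0.0237]))
guard 0.84 [242.1, 122.9, 28.4, 115.1] (((578.892578125, 168.6427764892578), (139.8409423828125, 30.736923217773438), 10.602238655090332), array([0.0628, 0.068 , 0.1099]))
bar 1976 ((578.8133544921875, 169.05068969726562), (139.83901977539062, 26.92411994934082), 10.5482177734375) [0.58136654 0.16962902 0.06790532]
fin 228 ((532.4968872070312, 160.33839416503906), (25.859622955322266, 9.665998458862305), 12.130241394042969) [0.532141   0.15988074 0.10988273]
guard 0.77 [199.6, 0.0, 52.3, 19.8] (((379.142822265625, 88.32600402832031), (19.88469696044922, 62.963619232177734), 13.719743728637695)
[... 397 characters left out ...]
 0.83 [125.7, 90.6, 68.8, 57.4] (((531.149658203125, 23.064865112304688), (101.64698028564453, 18.57093620300293), 63.23818588256836), array([0.0005, 0.0021, 0.0298]))
guard_fin 0.64 [244.3, 128.6, 24.6, 107.7] (((579.4710693359375, 168.0809326171875), (138.93516540527344, 27.264232635498047), 10.741249084472656), array([0.0667, 0.068 , 0.1099]))
near_lip 0.85 [224.4, 102.0, 64.3, 151.7] (((584.322265625, 170.34036254882812), (205.06597900390625, 92.48821258544922), 9.724968910217285), array([0.0051, 0.0376, 0.0796]))
far_slot 0.87 [224.2, 104.4, 65.2, 147.6] (((583.90478515625, 170.14039611816406), (204.4832000732422, 92.40647888183594), 11.214354515075684), array([0.0051, 0.0376, 0.0796]))
```

View pics/w1.png

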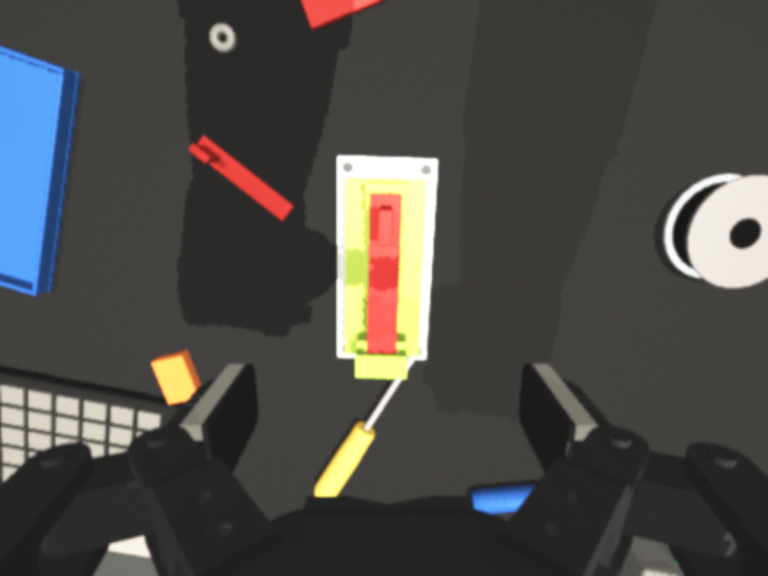

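The wrist view (near end at the top) shows the guard bar at x≈385, y 195–350, with its fin at (385,225). The arm's shadow lies beside it. Fitted carriage yaw is about 10.7°. I'll align over the fin.

Request:
move_arm([
  [110, [0, 0, 0], 1.7],
  [110, [0.0136, -0.001, 0.03], 0],
  [110, [0.0136, -0.001, 0.03], 0],
  [110, [0, 0, 0.03], 0],
  [110, [0, 0, 0.02], 0],
  [110, [0, 0, 0], 0],
  [110, [0, 0, 0], 0],
])

```text
time: 3.68
tcp_pos: [0.5319, 0.1627, 0.1409]
orientation: [-0.092, 0.996, 0.0, 0.003]
wrist_force: [-0.4, -0.1, 0.7]
opening: 0.0486
```

Run:
```python
from h import *
o=readout.get_obs(); M=R.from_quat(o['orientation']).as_matrix(); print(o['tcp_pos'],o['opening'],np.degrees(np.arctan2(-M[0,1],M[1,1])))
t,d=capture('wrist'); save('w2.png',t)
W=cloud('wrist',d,o)
hsv=cv2.cvtColor(t,cv2.COLOR_RGB2HSV); red=((hsv[...,0]<8)|(hsv[...,0]>172))&(hsv[...,1]>120)
Z=W[...,2]; c=np.array([.5325,.1603])
near=np.hypot(W[...,0]-.575,W[...,1]-.168)<.09
for nm,lo,hi in [('bar',.062,.075),('fin',.105,.118)]:
    Q=W[red&near&(Z>lo)&(Z<hi)]
    u=np.array([np.cos(.187),np.sin(.187)]);v=np.array([-u[1],u[0]])
    a=Q[:,:2]@u; b=Q[:,:2]@v
    bins=np.arange(a.min(),a.max(),.005); k=np.digitize(a,bins)
    mid=[((a[k==i].mean()),(b[k==i].min()+b[k==i].max())/2) for i in np.unique(k) if (k==i).sum()>8]
    mid=np.array(mid); print(nm,len(Q),cv2.minAreaRect((Q[:,:2]*1000).astype(np.float32)),'edge-mid slope deg',np.degrees(np.polyfit(mid[:,0],mid[:,1],1)[0]+.187),np.median(Q,0), 'tool frame',(np.r_[np.median(Q,0)]-o['tcp_pos'])@M)
```

```text
[0.53191751 0.16269873 0.14091122] 0.04857625845986481 10.533512069528012
bar 3081 ((580.5567626953125, 168.8372802734375), (139.74166870117188, 25.49275016784668), 11.02343463897705) edge-mid slope deg 10.604257181673924 [0.58477146 0.1701046  0.06803195] tool frame [-0.05283221 -0.00240017  0.07323094]
fin 473 ((532.7761840820312, 159.9784698486328), (25.986377716064453, 9.82899284362793), 10.628019332885742) edge-mid slope deg 10.380631999467525 [0.53189383 0.15996113 0.10997238] tool frame [ 0.00072909 -0.0026952   0.03093399]
```

Request:
move_arm([
  [110, [-0.0006, -0.0027, 0.02], 0],
  [110, [0, 0, 0.02], 0],
  [110, [0, 0, 0.015], 0],
  [110, [0, 0, 0.005], 0],
  [110, [0, 0, 0], 0],
  [255, [0, 0, 0], 0],
  [255, [0, 0, 0], 0],
  [255, [0, 0, 0], 0],
  [255, [0, 0, 0], 0],
  [255, [0, 0, 0], 0],
  [255, [0, 0, 0], 0],
], newtons=30)

```text
time: 5.1
tcp_pos: [0.5361, 0.1599, 0.0804]
orientation: [-0.092, 0.996, 0.0, 0.006]
wrist_force: [0.3, -0.0, 0.5]
opening: -0.0001
```

Run:
```python
from h import *
o=readout.get_obs(); print(o['tcp_pos'],o['opening'],o['wrist_force'])
```

```text
[0.53606142 0.15988184 0.08037009] -0.00014615607915793613 [ 0.28319286 -0.00584837  0.4779555 ]
```

Run:
```python
from h import *
t,d=capture('wrist'); s,_=capture('scene')
f=find_in('scene','carriage'); print([(r['bbox'],r['conf']) for r in f]); x,y,w,h=map(int,f[0]['bbox'])
c=cv2.resize(s[max(0,y-60):y+h+20,max(0,x-50):x+w+50],(400,384),interpolation=cv2.INTER_CUBIC)
save('w3.png',np.hstack([t[:,56:456],c]),1.0)
```

```text
[([277.8, 187.3, 27.3, 49.8], 0.67), ([270.7, 234.4, 29.0, 36.9], 0.47)]
```

View pics/w3.png

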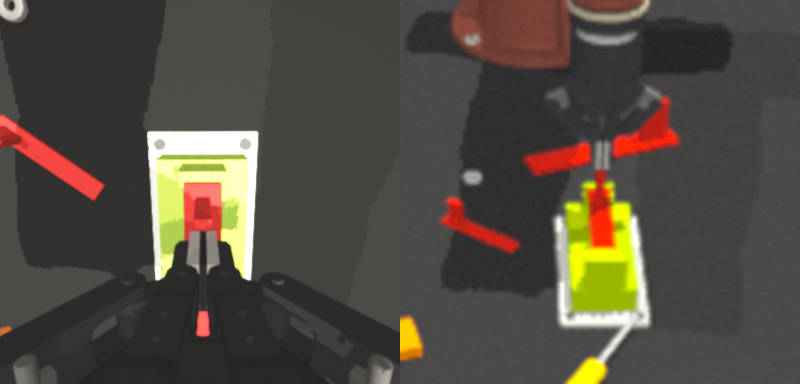

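Run:
```python
from h import *
o=readout.get_obs(); M=R.from_quat(o['orientation']).as_matrix(); print(o['tcp_pos'],M.round(4),o['opening'])
def go(cam):
    t,d=capture(cam); W=cloud(cam,d,o)
    hsv=cv2.cvtColor(t,cv2.COLOR_RGB2HSV); red=((hsv[...,0]<8)|(hsv[...,0]>172))&(hsv[...,1]>120)
    near=np.hypot(W[...,0]-.575,W[...,1]-.168)<.09
    Z=W[...,2]
    for lo,hi in [(.055,.064),(.064,.075),(.075,.105),(.105,.12)]:
        m=red&near&(Z>lo)&(Z<hi); Q=W[m]
        if len(Q)>5: print(cam,lo,hi,len(Q),cv2.minAreaRect((Q[:,:2]*1000).astype(np.float32)),np.median(Q,0),'tool',((Q-o['tcp_pos'])@M).min(0).round(4),((Q-o['tcp_pos'])@M).max(0).round(4))
    return t,d,W
t,d,W=go('wrist')
for c in (258,): 
    for r in range(180,345,10): print(r,W[r,c].round(4),t[r,c])
go('scene'); go('top')
```

```text
[0.53598886 0.1598512  0.08027387] [[-9.832e-01 -1.823e-01  1.150e-02]
 [-1.822e-01  9.833e-01  1.600e-03]
 [-1.160e-02 -5.000e-04 -9.999e-01]] 0.0001361449448208162
wrist 0.064 0.075 1480 ((571.4464111328125, 167.4689178466797), (122.42764282226562, 24.488590240478516), 10.873761177062988) [0.52723316 0.16196916 0.06805263] tool [-0.0973 -0.0115  0.0054] [0.025  0.0131 0.0151]
wrist 0.075 0.105 278 ((520.47998046875, 157.66983032226562), (1.7300366163253784, 9.975255966186523), 9.887131690979004) [0.52025    0.15759279 0.091864  ] tool [ 0.0146 -0.0043 -0.0249] [0.0163 0.0057 0.0048]
wrist 0.105 0.12 283 ((523.4102783203125, 158.18663024902344), (7.202498435974121, 9.868738174438477), 10.350029945373535) [0.52266081 0.15812037 0.10979857] tool [ 0.0087 -0.0043 -0.0398] [ 0.016   0.0056 -0.0249]
180 [0.5091 0.1555 0.0704] [255 255 181]
190 [0.5163 0.1568 0.0685] [255 127 115]
200 [0.5203 0.1576 0.0772] [183  50  45]
210 [0.5202 0.1576 0.0962] [181  48  44]
220 [0.5214 0.1578 0.1088] [236  66  61]
230 [0.5262 0.1587 0.1109] [189  53  49]
240 [0.5226 0.1581 0.1306] [39 36 37]
250 [0.52
[... 321 characters left out ...]
.0687] [255 115 106]
340 [0.5227 0.1582 0.1921] [39 39 39]
scene 0.064 0.075 86 ((568.7012329101562, 163.68362426757812), (101.30763244628906, 19.110004425048828), 10.61146068572998) [0.57567066 0.16522824 0.07134106] tool [-0.0834 -0.0118  0.0058] [0.0179 0.0074 0.0143]
scene 0.075 0.105 17 ((572.2732543945312, 160.98980712890625), (58.440032958984375, 8.772868156433105), 4.3025102615356445) [0.54691347 0.15998964 0.08655376] tool [-0.0653 -0.0104 -0.0221] [-0.0074  0.0019  0.0058]
scene 0.105 0.12 13 ((543.6520385742188, 158.94039916992188), (18.09256362915039, 8.026742935180664), 47.56175231933594) [0.54452439 0.15917893 0.11148359] tool [-0.0169 -0.0058 -0.0363] [ 0.0013  0.0043 -0.0247]
```

Run:
```python
from h import *
o=readout.get_obs(); M=R.from_quat(o['orientation']).as_matrix()
t,d=capture('wrist'); W=cloud('wrist',d,o); T=(W-o['tcp_pos'])@M
for r in (226,236,246,256,266):
    print(r,[(c,*(T[r,c]*1000).round(0).astype(int),int(t[r,c].mean())) for c in range(236,290,4) if T[r,c,2]<0.01])
save('w4.png',t[190:350,190:330],4)
```

```text
226 [(252, np.int64(12), np.int64(-3), np.int64(-30), 128), (256, np.int64(11), np.int64(0), np.int64(-30), 128), (260, np.int64(11), np.int64(2), np.int64(-29), 128), (264, np.int64(12), np.int64(4), np.int64(-31), 120)]
236 [(248, np.int64(13), np.int64(-4), np.int64(-45), 141), (252, np.int64(12), np.int64(-2), np.int64(-45), 142), (256, np.int64(13), np.int64(0), np.int64(-46), 75), (260, np.int64(12), np.int64(2), np.int64(-45), 40), (264, np.int64(13), np.int64(4), np.int64(-47), 137), (268, np.int64(13), np.int64(5), np.int64(-46), 133), (272, np.int64(13), np.int64(7), np.int64(-46), 124)]
246 [(236, np.int64(9), np.int64(-10), np.int64(-49), 44), (240, np.int64(9), np.int64(-8), np.int64(-48), 43), (244, np.int64(13), np.int64(-6), np.int64(-58), 107), (248, np.int64(13), np.int64(-4), np.int64(-57), 141), (252, np.int64(13), np.int64(-2), np.int64(-57), 140), (256, np.int64(13), np.int64(0), np.int64(-56), 62), (260, np.int64(13), np.int64(2), np.int64(-56), 37), (264, np.int64(13), np.int64(3), np.int64(-57), 131), (268, np.int64(13), np.int64(5), np.int64(-56), 133), (272
[... 968 characters left out ...]
[(236, np.int64(15), np.int64(-8), np.int64(-78), 43), (240, np.int64(15), np.int64(-6), np.int64(-79), 41), (244, np.int64(15), np.int64(-5), np.int64(-77), 47), (248, np.int64(14), np.int64(-3), np.int64(-76), 106), (252, np.int64(12), np.int64(-2), np.int64(-72), 174), (256, np.int64(12), np.int64(0), np.int64(-73), 61), (260, np.int64(12), np.int64(1), np.int64(-73), 50), (264, np.int64(11), np.int64(3), np.int64(-71), 174), (268, np.int64(14), np.int64(5), np.int64(-76), 127), (272, np.int64(14), np.int64(6), np.int64(-76), 58), (276, np.int64(15), np.int64(7), np.int64(-78), 42), (284, np.int64(15), np.int64(10), np.int64(-79), 42), (288, np.int64(14), np.int64(12), np.int64(-76), 42)]
```

View pics/w4.png

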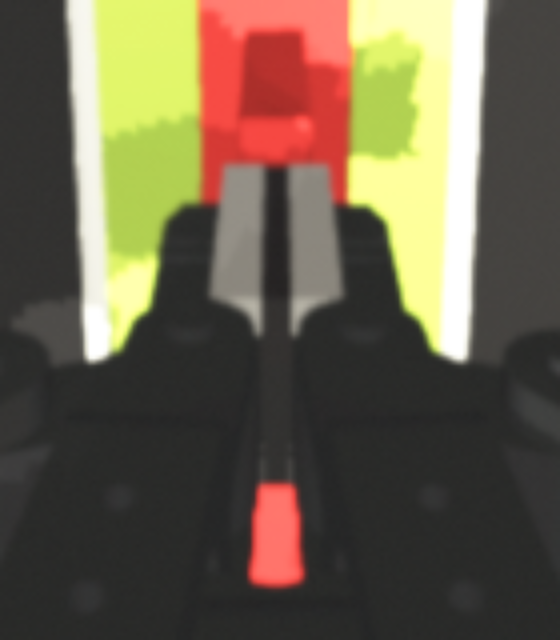

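Run:
```python
from h import *
o=readout.get_obs(); M=R.from_quat(o['orientation']).as_matrix()
t,d=capture('wrist'); W=cloud('wrist',d,o); T=(W-o['tcp_pos'])@M
for r in range(224,250,2): print(r,[( *(T[r,c]*1000).round(0).astype(int).tolist(),t[r,c].tolist()) for c in (250,268)])
t,d=capture('scene'); W=cloud('scene',d); 
for r in range(160,215,3): print(r,[( *(W[r,c]*1000).round(0).astype(int).tolist(),t[r,c].tolist()) for c in (289,291,293)])
```

```text
224 [(12, -4, -29, [236, 65, 60]), (-4, 7, 12, [229, 63, 57])]
226 [(11, -4, -30, [233, 64, 59]), (-6, 7, 12, [214, 58, 52])]
228 [(10, -4, -30, [209, 56, 52]), (-7, 8, 12, [206, 56, 50])]
230 [(9, -4, -30, [189, 77, 71]), (-9, 8, 13, [190, 78, 72])]
232 [(12, -3, -40, [151, 138, 128]), (13, 6, -42, [151, 137, 128])]
234 [(13, -3, -44, [149, 144, 135]), (13, 6, -43, [140, 136, 126])]
236 [(13, -3, -46, [148, 143, 135]), (13, 6, -46, [139, 135, 125])]
238 [(13, -3, -48, [148, 143, 134]), (13, 5, -48, [140, 136, 126])]
240 [(13, -3, -51, [148, 144, 134]), (13, 5, -51, [139, 135, 126])]
242 [(12, -3, -51, [148, 144, 135]), (13, 5, -52, [140, 136, 126])]
244 [(13, -3, -55, [147, 143, 134]), (13, 5, -55, [139, 134, 125])]
246 [(13, -3, -57, [147, 143, 134]), (12, 5, -56, [140, 135, 126])]
248 [(13, -3, -58, [145, 141, 131]), (12, 5, -58, [139, 135, 125])]
160 [(551, 153, 216, [52, 54, 57]), (540, 159, 210, [53, 56, 57]), (541, 165, 212, [51, 53, 56])]
163 [(553, 154, 206, [52, 54, 57]), (541, 159, 200, [53, 55, 58]), (543, 166, 201, [52, 55, 57])]
166 [(547, 154, 191, [54, 56, 59]), (234,
[... 936 characters left out ...]
69, 71, [195, 119, 18])]
196 [(551, 158, 72, [175, 30, 23]), (545, 164, 69, [179, 28, 21]), (545, 171, 70, [208, 100, 8])]
199 [(571, 160, 74, [255, 40, 11]), (563, 166, 69, [255, 41, 0]), (561, 173, 68, [255, 85, 0])]
202 [(584, 162, 71, [255, 41, 0]), (581, 168, 69, [255, 40, 10]), (584, 176, 73, [255, 47, 0])]
205 [(598, 164, 69, [255, 41, 0]), (602, 171, 72, [255, 41, 0]), (596, 177, 69, [255, 46, 0])]
208 [(617, 166, 70, [255, 40, 0]), (617, 173, 71, [255, 40, 0]), (616, 180, 71, [255, 43, 0])]
211 [(650, 171, 83, [253, 255, 0]), (649, 177, 83, [253, 255, 0]), (642, 183, 79, [250, 255, 0])]
214 [(664, 173, 81, [222, 250, 0]), (664, 179, 82, [222, 250, 0]), (661, 185, 81, [222, 250, 0])]
```

The viewed crop and both cameras' depth show the closed fingertips at z≈0.121, just above the fin top at 0.112. They hold nothing, although the reported TCP is 0.080. So the real tips sit about 41 mm behind the reported TCP. I'll go by what I measured: reopen, go about 30 mm lower, and close again.

Request:
move_arm([
  [110, [0.003, 0.0006, 0], 0],
  [110, [0, 0, 0], 0],
  [110, [0, 0, 0], 0],
  [110, [0, 0, 0], 0],
  [110, [0, 0, 0.012], 0],
  [110, [0, 0, 0.01], 0],
  [110, [0, 0, 0.008], 0],
  [110, [0, 0, 0], 0],
  [255, [0, 0, 0], 0],
  [255, [0, 0, 0], 0],
  [255, [0, 0, 0], 0],
  [255, [0, 0, 0], 0],
  [255, [0, 0, 0], 0],
])

```text
time: 7.18
tcp_pos: [0.5329, 0.16, 0.0479]
orientation: [-0.092, 0.996, 0.0, 0.006]
wrist_force: [0.2, -0.2, -0.8]
opening: 0.009
```

Run:
```python
from h import *
o=readout.get_obs(); M=R.from_quat(o['orientation']).as_matrix(); print(o['tcp_pos'],M[:,2],o['opening'],o['wrist_force'])
t,d=capture('wrist'); W=cloud('wrist',d,o); T=(W-o['tcp_pos'])@M
for r in range(212,290,6): print(r,[( *(T[r,c]*1000).round(0).astype(int).tolist(),t[r,c].tolist()) for c in (246,259,270)])
s,_=capture('scene')
save('w5.png',np.hstack([cv2.resize(t[170:350,170:350],(400,400)),cv2.resize(s[130:230,240:340],(400,400))]),1.0)
```

```text
[0.53287927 0.15998021 0.04789964] [ 0.01111175  0.00160152 -0.99993698] 0.0090398673246665 [ 0.20534486 -0.20676996 -0.75811855]
212 [(16, -6, -21, [250, 77, 71]), (16, 1, -21, [255, 128, 117]), (17, 7, -22, [255, 129, 118])]
218 [(12, -6, -20, [250, 77, 72]), (13, 1, -21, [250, 77, 71]), (12, 7, -21, [255, 124, 114])]
224 [(9, -6, -20, [225, 62, 57]), (12, 1, -28, [180, 50, 45]), (9, 7, -20, [242, 69, 64])]
230 [(6, -6, -21, [186, 72, 66]), (-9223372036854775808, -9223372036854775808, -9223372036854775808, [181, 50, 46]), (5, 8, -20, [177, 55, 52])]
236 [(13, -5, -46, [95, 91, 86]), (12, 1, -44, [179, 50, 45]), (13, 6, -46, [47, 42, 42])]
242 [(13, -5, -54, [65, 62, 60]), (11, 1, -50, [168, 47, 42]), (13, 6, -53, [53, 40, 40])]
248 [(13, -5, -59, [49, 46, 45]), (12, 1, -57, [167, 47, 41]), (13, 6, -59, [69, 38, 37])]
254 [(13, -4, -65, [44, 39, 39]), (12, 1, -62, [183, 50, 45]), (13, 6, -64, [96, 40, 40])]
260 [(13, -4, -70, [47, 40, 40]), (9, 1, -63, [220, 60, 54]), (12, 6, -68, [113, 42, 40])]
266 [(11, -4, -71, [55, 51, 50]), (7, 1, -64, [221, 60, 54]), (10, 6, -69, [103, 46, 43])]
272 [(9, -4, -73, [55, 51, 49]), (4, 1, -63, [221, 59, 54]), (8, 6, -71, [103, 46, 44])]
278 [(6, -4, -73, [56, 51, 50]), (0, 1, -63, [220, 59, 54]), (6, 6, -72, [103, 46, 44])]
284 [(4, -4, -73, [53, 51, 49]), (-3, 1, -63, [220, 59, 54]), (3, 6, -72, [85, 45, 43])]<stdin>:4: RuntimeWarning: invalid value encountered in cast
```

View pics/w5.png

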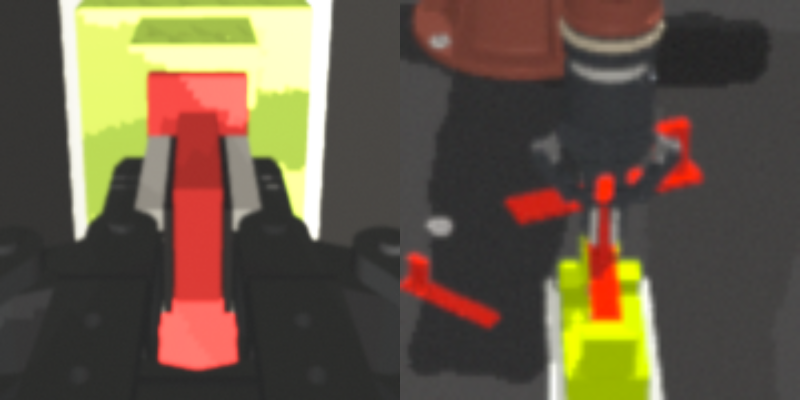

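The fin is now held: opening is 9 mm, and the fin shows between the pads at (197,215). The pads overlap its top 20 mm. Now I'll raise the near end in small steps.

Request:
move_arm([
  [255, [0, 0, -0.003], 0],
  [255, [0, 0, -0.003], 0],
  [255, [0, 0, -0.003], 0],
  [255, [0, 0, -0.003], 0],
  [255, [0, 0, -0.002], 0],
  [255, [0, 0, 0], 0],
])

```text
time: 8.02
tcp_pos: [0.5323, 0.1599, 0.0621]
orientation: [-0.092, 0.996, 0.0, 0.005]
wrist_force: [1.4, 0.2, -3.6]
opening: 0.009
```

```bash
cat > g.py <<'E'
from h import *
def look(n=None):
    o=readout.get_obs(); M=R.from_quat(o['orientation']).as_matrix(); print(o['tcp_pos'],M[:,2],o['opening'],o['wrist_force'],o['time'])
    t,d=capture('wrist'); W=cloud('wrist',d,o); T=(W-o['tcp_pos'])@M
    hsv=cv2.cvtColor(t,cv2.COLOR_RGB2HSV); red=((hsv[...,0]<8)|(hsv[...,0]>172))&(hsv[...,1]>120)
    m=red&(abs(T[...,1])<.03)&(T[...,2]<.08)&(T[...,0]<.05)&(T[...,0]>-.14)
    Q=T[m]
    for lo in np.arange(-.12,.05,.01):
        q=Q[(Q[:,0]>lo)&(Q[:,0]<lo+.01)]
        if len(q)>10: print('tool x',round(lo,3),len(q),'y',q[:,1].min().round(4),q[:,1].max().round(4),'z 5/50/95',np.percentile(q[:,2],[5,50,95]).round(4),'Wz',np.median(W[m][(Q[:,0]>lo)&(Q[:,0]<lo+.01)][:,2]).round(4))
    if n: save(n,t,1.2)
if __name__=='__main__': look()
E
python3 g.py
```

```text
[0.53226516 0.15989343 0.06208636] [ 0.00995106  0.00153852 -0.9999493 ] 0.009016687025663331 [ 1.37511462  0.16139932 -3.63696117] 8.025
tool x -0.08 58 y -0.0087 0.0106 z 5/50/95 [-0.0151 -0.0145 -0.0136] Wz 0.0773
tool x -0.07 398 y -0.0099 0.0119 z 5/50/95 [-0.016  -0.0151 -0.0142] Wz 0.0778
tool x -0.06 373 y -0.0098 0.0117 z 5/50/95 [-0.0168 -0.0158 -0.0149] Wz 0.0784
tool x -0.05 68 y -0.0057 0.0077 z 5/50/95 [-0.0173 -0.0163 -0.0154] Wz 0.0789
tool x -0.02 166 y -0.0039 0.0077 z 5/50/95 [-0.0623 -0.0613 -0.0607] Wz 0.1235
tool x -0.01 497 y -0.0059 0.008 z 5/50/95 [-0.0827 -0.0622 -0.0613] Wz 0.1244
tool x -0.0 664 y -0.0114 0.0133 z 5/50/95 [-0.0678 -0.0627 -0.0203] Wz 0.1247
tool x 0.01 1578 y -0.0112 0.0131 z 5/50/95 [-0.0759 -0.0356 -0.021 ] Wz 0.0976
tool x 0.02 337 y -0.011 0.0128 z 5/50/95 [-0.023  -0.0219 -0.0202] Wz 0.0838
```

The near end has tilted about 0.06 rad. Its underside is at about 79 mm, clear of the 72 mm lip. Now I'll draw it out.

Request:
move_arm([
  [255, [0.004, 0, 0], 0],
  [255, [0.005, 0, 0], 0],
  [255, [0.005, 0, 0], 0],
  [255, [0.005, 0, 0], 0],
  [255, [0.004, 0, 0], 0],
  [255, [0, 0, 0], 0],
])

```text
time: 8.82
tcp_pos: [0.5082, 0.1554, 0.0626]
orientation: [-0.092, 0.996, 0.0, 0.006]
wrist_force: [0.5, 0.1, -0.7]
opening: 0.0092
```

```bash
python3 g.py
```

```text
[0.50815065 0.15542262 0.06257598] [ 0.01104863  0.00158233 -0.99993771] 0.009152744443695121 [ 0.47106334  0.11496065 -0.7223753 ] 8.825
tool x -0.08 19 y -0.0087 0.0106 z 5/50/95 [-0.0156 -0.0147 -0.014 ] Wz 0.0781
tool x -0.07 168 y -0.01 0.0118 z 5/50/95 [-0.0162 -0.0154 -0.0144] Wz 0.0787
tool x -0.06 259 y -0.0097 0.0116 z 5/50/95 [-0.0171 -0.0161 -0.0154] Wz 0.0793
tool x -0.05 72 y -0.0057 0.0077 z 5/50/95 [-0.0178 -0.0169 -0.0158] Wz 0.08
tool x -0.02 167 y -0.0058 0.0057 z 5/50/95 [-0.0622 -0.0614 -0.0605] Wz 0.1241
tool x -0.01 498 y -0.0059 0.0081 z 5/50/95 [-0.0825 -0.0622 -0.0613] Wz 0.1249
tool x -0.0 639 y -0.0114 0.0132 z 5/50/95 [-0.0641 -0.0626 -0.0203] Wz 0.1252
tool x 0.01 1314 y -0.0113 0.0131 z 5/50/95 [-0.1087 -0.0424 -0.0209] Wz 0.1048
tool x 0.02 212 y -0.0111 0.0133 z 5/50/95 [-0.0227 -0.0215 -0.0194] Wz 0.0839
```

Request:
move_arm([
  [255, [0, 0, -0.02], 0],
  [255, [0, 0, -0.03], 0],
  [255, [0, 0, -0.03], 0],
  [255, [0, 0, 0], 5.6],
  [255, [0, 0, 0], 5.6],
  [255, [0, 0, 0], 5.6],
  [255, [-0.0066, -0.039, 0], 0],
  [255, [-0.0066, -0.039, 0], 0],
  [255, [-0.0066, -0.039, 0], 0],
  [255, [-0.0066, -0.039, 0], 0],
  [255, [-0.0066, -0.039, 0], 0],
  [255, [-0.0066, -0.039, 0], 0],
  [255, [-0.0066, -0.039, 0], 0],
  [255, [-0.0066, -0.039, 0], 0],
  [255, [-0.0066, -0.039, 0], 0],
  [255, [0, 0, 0], 0],
  [255, [0, 0, 0], 0],
], newtons=50)

```text
time: 11.0
tcp_pos: [0.5323, -0.2126, 0.1719]
orientation: [0.059, 0.998, -0.001, 0.017]
wrist_force: [0.1, 0.7, 0.2]
opening: 0.0092
```

```bash
cat >> g.py <<'E'
    t,d=capture('top'); W=cloud('top',d)
    for r in outline_of('top','tray')[:1]:
        P=W[r['region']];P=P[~np.isnan(P[:,0])]; print('tray',cv2.minAreaRect((P[:,:2]*1000).astype(np.float32)))
    t,d=capture('wrist'); o=readout.get_obs(); W=cloud('wrist',d,o); save('w6.png',t,1.2)
    hsv=cv2.cvtColor(t,cv2.COLOR_RGB2HSV); m=cv2.inRange(hsv,(95,100,40),(130,255,255))>0
    P=W[m];P=P[~np.isnan(P[:,0])];P=P[(np.hypot(P[:,0]-.578,P[:,1]+.208)<.15)]; print('tray wrist',cv2.minAreaRect((P[:,:2]*1000).astype(np.float32)))
E
python3 g.py
```

```text
File "g.py", line 13
    t,d=capture('top'); W=cloud('top',d)
IndentationError: unexpected indent
```

```bash
sed -i "s/^if __name__=='__main__': look()/if __name__=='__main__':\n    look()/" g.py; python3 g.py
```

```text
[ 0.53225885 -0.21258007  0.17188741] [ 0.0336057  -0.00344203 -0.99942924] 0.00915919677050334 [0.11952918 0.65121409 0.23576232] 11.0
tool x -0.08 39 y -0.0078 0.0094 z 5/50/95 [-0.0156 -0.0146 -0.0137] Wz 0.1889
tool x -0.07 389 y -0.0105 0.0113 z 5/50/95 [-0.0161 -0.0152 -0.0143] Wz 0.1893
tool x -0.06 362 y -0.0096 0.0105 z 5/50/95 [-0.017  -0.016  -0.0151] Wz 0.1898
tool x -0.05 78 y -0.0063 0.0071 z 5/50/95 [-0.0173 -0.0166 -0.0158] Wz 0.1901
tool x -0.02 147 y -0.004 0.0048 z 5/50/95 [-0.0623 -0.0614 -0.0606] Wz 0.2337
tool x -0.01 498 y -0.0063 0.0072 z 5/50/95 [-0.0822 -0.0623 -0.0613] Wz 0.2343
tool x -0.0 630 y -0.0119 0.0127 z 5/50/95 [-0.0644 -0.0626 -0.0203] Wz 0.2343
tool x 0.01 1552 y -0.0122 0.0126 z 5/50/95 [-0.0883 -0.0347 -0.0208] Wz 0.2062
tool x 0.02 357 y -0.0122 0.0129 z 5/50/95 [-0.0228 -0.0217 -0.0197] Wz 0.1929
tray ((560.0427856445312, -178.47071838378906), (101.1290512084961, 247.2603302001953), 75.44534301757812)
tray wrist ((577.8239135742188, -199.76895141601562), (130.1863555908203, 224.5999755859375), 83.60233306884766)
```

View pics/w6.png

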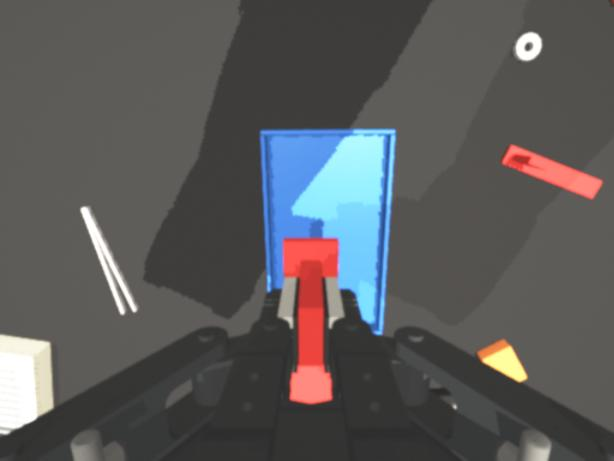

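The wrist view shows the tray squarely beneath the held guard: tray at x 263–392 (614 px wide picture), bar at x≈310. I'll centre and lower.

Request:
move_arm([
  [255, [0.005, 0.013, 0.03], 0],
  [255, [0.002, 0, 0.04], 0],
  [255, [0.002, 0, 0.035], 0],
  [255, [0.001, 0, 0.025], 0],
  [255, [0.001, 0, 0.015], 0],
  [255, [0, 0, 0.006], 0],
  [255, [0, 0, 0], 0],
])

```text
time: 12.08
tcp_pos: [0.5296, -0.1939, 0.0181]
orientation: [0.055, 0.998, -0.001, 0.018]
wrist_force: [0.4, -0.5, 0.0]
opening: 0.0088
```

Request:
move_arm([
  [255, [0, -0.004, 0.009], 0],
  [255, [0, 0, 0.005], 0],
  [255, [0, 0, 0.004], 0],
  [255, [0, 0, 0.003], 0],
  [255, [0, 0, 0], 0],
])

```text
time: 12.7
tcp_pos: [0.5313, -0.1994, -0.0022]
orientation: [0.055, 0.998, -0.002, 0.02]
wrist_force: [0.2, -0.3, 0.1]
opening: 0.0092
```

```bash
python3 g.py | head -14
```

```text
[ 0.53131318 -0.19941143 -0.00216433] [ 0.03912907 -0.00671165 -0.99921162] 0.009180767206467759 [ 0.16066202 -0.2820637   0.07283243] 12.7
tool x -0.08 31 y -0.0085 0.0081 z 5/50/95 [-0.0153 -0.0145 -0.0139] Wz 0.0152
tool x -0.07 60 y -0.0105 0.0114 z 5/50/95 [-0.016  -0.0152 -0.0144] Wz 0.0156
tool x -0.06 64 y -0.0096 0.0105 z 5/50/95 [-0.0168 -0.0161 -0.0154] Wz 0.0161
tool x -0.05 50 y -0.0062 0.0071 z 5/50/95 [-0.0175 -0.0166 -0.0159] Wz 0.0164
tool x -0.02 145 y -0.004 0.0048 z 5/50/95 [-0.0622 -0.0615 -0.0606] Wz 0.0597
tool x -0.01 502 y -0.0063 0.0072 z 5/50/95 [-0.0823 -0.0624 -0.0612] Wz 0.0603
tool x -0.0 628 y -0.0119 0.0133 z 5/50/95 [-0.0642 -0.0625 -0.0204] Wz 0.0601
tool x 0.01 1564 y -0.0123 0.0132 z 5/50/95 [-0.0726 -0.0346 -0.0208] Wz 0.0319
tool x 0.02 359 y -0.0121 0.0129 z 5/50/95 [-0.0229 -0.0218 -0.0199] Wz 0.0188
tray ((572.7945556640625, -146.08154296875), (91.74386596679688, 284.3525390625), 58.75474166870117)
tray wrist ((519.0424194335938, -193.85842895507812), (138.25502014160156, 105.64854431152344), 83.60138702392578)
```

Request:
move_arm([
  [255, [0, 0, 0.003], 0],
  [255, [0, 0, 0.003], 0],
  [255, [0, 0, 0.003], 0],
  [255, [0, 0, 0], 0],
], newtons=25)

```text
time: 13.4
tcp_pos: [0.5325, -0.2, -0.0103]
orientation: [0.055, 0.998, -0.003, 0.021]
wrist_force: [-1.1, 1.2, 3.0]
opening: 0.0091
```

Request:
move_arm([
  [110, [0, 0, 0], 0],
  [110, [0, 0, 0], 0],
  [110, [0, 0, 0], 0],
  [110, [0, 0, 0], 0],
  [110, [0, 0, -0.02], 0],
  [110, [0, 0, -0.03], 0],
  [110, [0, 0, -0.04], 0],
  [110, [0, 0, -0.05], 0],
  [110, [0, 0, -0.05], 0],
  [110, [0, 0, 0], 0],
  [110, [0, 0, 0], 0],
])

```text
time: 14.78
tcp_pos: [0.5234, -0.1977, 0.1831]
orientation: [0.055, 0.998, -0.002, 0.019]
wrist_force: [-0.1, 0.5, -1.5]
opening: 0.0487
```

Run:
```python
from h import *
o=readout.get_obs(); M=R.from_quat(o['orientation']).as_matrix(); print(o['tcp_pos'],M.round(3),o['opening'],o['time'])
t,d=capture('wrist'); W=cloud('wrist',d,o)
hsv=cv2.cvtColor(t,cv2.COLOR_RGB2HSV); red=((hsv[...,0]<8)|(hsv[...,0]>172))&(hsv[...,1]>120)&(np.hypot(W[...,0]-.578,W[...,1]+.204)<.1)
Q=W[red]; print(len(Q),cv2.minAreaRect((Q[:,:2]*1000).astype(np.float32)))
B=Q[Q[:,2]<.03]; A=np.c_[B[:,:2]-B[:,:2].mean(0),np.ones(len(B))]; print('bar plane',np.linalg.lstsq(A,B[:,2],rcond=None)[0],'fin',Q[Q[:,2]>.04].mean(0) if (Q[:,2]>.04).any() else None)
```

```text
[ 0.52337939 -0.19768217  0.18310766] [[-0.993  0.11   0.038]
 [ 0.11   0.994 -0.006]
 [-0.039 -0.002 -0.999]] 0.04872615253186423 14.775
1150 ((581.0211791992188, -204.94778442382812), (23.729141235351562, 146.03822326660156), 84.16380310058594)
bar plane [-0.01258503  0.01173588  0.0083406 ] fin [ 0.53090589 -0.19952643  0.04932996]
```

The guard lies flat in the tray: bar plane slope about 0.01, yaw matches the tray, centre at (0.581,−0.205). Next are the bushings.

Request:
move_arm([
  [255, [0, 0, -0.015], -5.6],
  [255, [0, 0, -0.015], -5.6],
  [255, [0, 0, -0.01], -5.6],
  [255, [-0.0104, 0.039, 0], 0],
  [255, [-0.0104, 0.039, 0], 0],
  [255, [-0.0104, 0.039, 0], 0],
  [255, [-0.0104, 0.039, 0], 0],
  [255, [-0.0104, 0.039, 0], 0],
  [255, [-0.0104, 0.039, 0], 0],
  [255, [-0.0104, 0.039, 0], 0],
  [255, [-0.0104, 0.039, 0], 0],
  [255, [-0.0104, 0.039, 0], 0],
  [255, [0, 0, 0], 0],
  [255, [0, 0, 0], 0],
])

```text
time: 16.58
tcp_pos: [0.539, 0.1781, 0.2018]
orientation: [-0.095, 0.995, 0.001, 0.004]
wrist_force: [-0.9, 0.0, -0.3]
opening: 0.0
```

```bash
cat > b.py <<'E'
from h import *
import sys
o=readout.get_obs(); M=R.from_quat(o['orientation']).as_matrix(); p=np.array(o['tcp_pos']); print(p,M.round(3).tolist(),o['opening'],o['time'])
t,d=capture('wrist'); W=cloud('wrist',d,o); T=(W-p)@M
for th in ['near_top','far_top','carriage']:
    for r in outline_of('wrist',th):
        P=W[r['region']];P=P[~np.isnan(P[:,0])]
        print(th,round(r['conf'],2),np.array(r['bbox']).round(),len(P) and (np.median(P,0).round(4),cv2.minAreaRect((P[:,:2]*1000).astype(np.float32))))
s,ds=capture('scene'); S=cloud('scene',ds); U=(S-p)@M
# gripper profile from scene: width per tool z
g=(abs(U[...,0])<.07)&(abs(U[...,1])<.07)&(U[...,2]<.02)&(U[...,2]>-.16)
for lo in np.arange(-.15,.01,.01):
    q=U[g&(U[...,2]>lo)&(U[...,2]<lo+.01)]
    if len(q): print(round(lo,3),len(q),q[:,:2].min(0).round(3),q[:,:2].max(0).round(3))
v,u=np.where(g); a,b=max(0,v.min()-20),v.max()+90; c,e=u.min()-30,u.max()+30
save(sys.argv[1],np.hstack([t[60:320,130:390],cv2.resize(s[a:b,c:e],(260,260))]),1.5)
E
python3 b.py w7.png
```

```text
[0.53899612 0.17805731 0.20176479] [[-0.982, -0.19, 0.009], [-0.19, 0.982, 0.002], [-0.009, 0.0, -1.0]] 1.6171539735110482e-05 16.575
near_top 0.95 [231. 175.  25.  25.] (array([0.5598, 0.1657, 0.052 ]), ((562.0447998046875, 165.8983612060547), (33.385108947753906, 28.80438804626465), 10.788371086120605))
far_top 0.86 [233. 214.  29.  22.] (array([0.6011, 0.1727, 0.0555]), ((576.6572875976562, 168.42015075683594), (97.43245697021484, 27.184946060180664), 10.884588241577148))
carriage 0.8 [204. 114.  79. 149.] (array([0.5501, 0.162 , 0.0378]), ((581.2728881835938, 169.1685028076172), (198.55313110351562, 93.33433532714844), 11.337926864624023))
-0.15 89 [-0.022 -0.046] [0.005 0.045]
-0.14 104 [-0.023 -0.061] [0.012 0.057]
-0.13 106 [-0.02  -0.061] [0.015 0.06 ]
-0.12 73 [-0.02  -0.055] [0.011 0.056]
-0.11 67 [-0.023 -0.048] [0.014 0.047]
-0.1 73 [-0.018 -0.038] [0.013 0.041]
-0.09 45 [-0.019 -0.032] [0.012 0.032]
-0.08 21 [-0.015 -0.015] [-0.002  0.011]
-0.07 25 [-0.015 -0.015] [0.004 0.011]
-0.06 24 [-0.014 -0.015] [0.003 0.011]
-0.05 15 [-0.011 -0.014] [-0.004  0.008]
-0.04 2 [-0.006 -0.008] [-0.004  0.002]
```

View pics/w7.png

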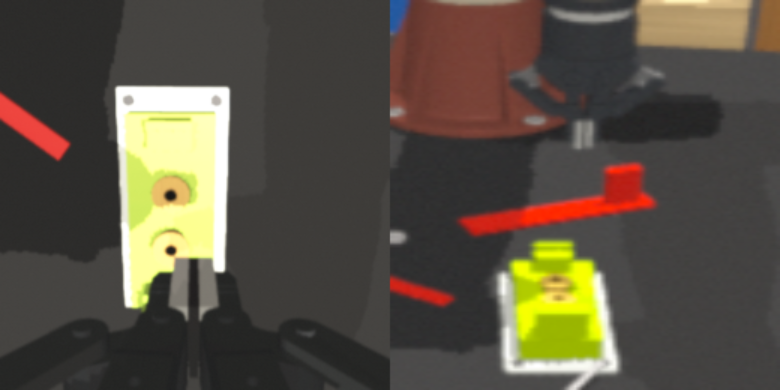

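The view shows both brass flanges clear: near at (170,192), far at (170,240). The scene view confirms the slim shut fingertips end about 41 mm short of the reported TCP, and that the wide gripper body sits far above. So near flange contact should come at TCP z≈0.013 and home at ≈0.003.

Request:
move_arm([
  [255, [-0.008, -0.008, 0.03], 0],
  [255, [-0.0086, -0.0083, 0.04], 0],
  [255, [0, 0, 0.04], 0],
  [255, [0, 0, 0.03], 0],
  [255, [0, 0, 0.02], 0],
  [255, [0, 0, 0], 0],
  [255, [0, 0, 0], 0],
])

```text
time: 17.7
tcp_pos: [0.5641, 0.1603, 0.0416]
orientation: [-0.091, 0.996, 0.0, 0.008]
wrist_force: [-0.7, 0.7, 0.4]
opening: -0.0002
```

Run:
```python
from h import *
o=readout.get_obs(); M=R.from_quat(o['orientation']).as_matrix(); p=np.array(o['tcp_pos']); tip=p+M@[0,0,-.041]
for n,c in [('near',[.560,.1655,.054]),('far',[.603,.1735,.0575])]: print(n,tip,((np.array(c)-tip)@M).round(4))
print(M[:,2],o['wrist_force'])
```

```text
near [0.56341468 0.16023788 0.0825865 ] [0.0029 0.0058 0.0285]
far [0.56341468 0.16023788 0.0825865 ] [-0.0409  0.0059  0.0257]
[ 0.01593031  0.00231205 -0.99987043] [-0.74640956  0.66318725  0.39448353]
```

Request:
move_arm([
  [255, [0.003, 0.0055, 0.01], 0],
  [255, [0, 0, 0.008], 0],
  [255, [0, 0, 0.002], 0],
  [255, [0, 0, 0], 0],
])

```text
time: 18.2
tcp_pos: [0.5617, 0.1657, 0.0225]
orientation: [-0.091, 0.996, 0.0, 0.01]
wrist_force: [-0.6, -0.3, -0.5]
opening: 0.0003
```

Request:
move_arm([
  [255, [0, 0, 0.002], 0],
  [255, [0, 0, 0.002], 0],
  [255, [0, 0, 0.002], 0],
])

```text
time: 18.58
tcp_pos: [0.5623, 0.1657, 0.017]
orientation: [-0.091, 0.996, 0.0, 0.01]
wrist_force: [-3.9, -1.2, 7.7]
opening: 0.0
```

Request:
move_arm([
  [255, [0, 0, 0.002], 0],
  [255, [0, 0, 0.002], 0],
])

```text
time: 18.82
tcp_pos: [0.5623, 0.1657, 0.0144]
orientation: [-0.091, 0.996, 0.0, 0.01]
wrist_force: [-5.1, -0.7, 8.4]
opening: 0.0003
```

Request:
move_arm([
  [255, [0, 0, 0.002], 0],
  [255, [0, 0, 0.002], 0],
  [255, [0, 0, 0.002], 0],
])

```text
time: 19.2
tcp_pos: [0.5624, 0.1657, 0.0108]
orientation: [-0.091, 0.996, 0.0, 0.01]
wrist_force: [-5.1, -0.9, 8.9]
opening: -0.0001
```

Request:
move_arm([
  [255, [0, 0, 0.0015], 0],
  [255, [0, 0, 0.0015], 0],
])

```text
time: 19.45
tcp_pos: [0.5624, 0.1657, 0.0093]
orientation: [-0.092, 0.996, -0.0, 0.01]
wrist_force: [-4.6, 0.2, 8.1]
opening: 0.0003
```

Request:
move_arm([
  [255, [0, 0, 0.002], 0],
  [255, [0, 0, 0.002], 0],
  [255, [0, 0, 0.0015], 0],
])

```text
time: 19.82
tcp_pos: [0.5624, 0.1657, 0.007]
orientation: [-0.092, 0.996, -0.0, 0.011]
wrist_force: [-9.0, -1.5, 17.5]
opening: -0.0001
```

Request:
move_arm([
  [255, [0, 0, 0.0015], 0],
  [255, [0, 0, 0.0015], 0],
])

```text
time: 20.08
tcp_pos: [0.5624, 0.1657, 0.0071]
orientation: [-0.092, 0.996, -0.001, 0.011]
wrist_force: [-6.4, -1.2, 13.3]
opening: 0.0
```

Request:
move_arm([
  [255, [0, 0, 0.0015], 0],
])

```text
time: 20.2
tcp_pos: [0.5624, 0.1657, 0.0071]
orientation: [-0.092, 0.996, -0.001, 0.011]
wrist_force: [-7.8, -0.5, 13.9]
opening: -0.0003
```

Request:
move_arm([
  [255, [0, 0, 0.003], 0],
  [255, [0, 0, 0], 0],
])

```text
time: 20.45
tcp_pos: [0.5629, 0.1657, 0.0078]
orientation: [-0.092, 0.996, -0.001, 0.012]
wrist_force: [0.9, -0.0, -0.3]
opening: -0.0001
```

Request:
move_arm([
  [255, [0, 0, -0.01], 0],
  [255, [0, 0, -0.02], 0],
  [255, [-0.022, 0, -0.03], 0],
  [255, [-0.022, 0, 0], 0],
  [255, [0, 0, 0], 0],
  [255, [0, 0, 0], 0],
])

```text
time: 21.2
tcp_pos: [0.6059, 0.174, 0.0756]
orientation: [-0.092, 0.996, -0.001, 0.013]
wrist_force: [-0.3, -0.5, -0.6]
opening: 0.0001
```

Run:
```python
from h import *
o=readout.get_obs(); M=R.from_quat(o['orientation']).as_matrix(); p=np.array(o['tcp_pos']); tip=p+M@[0,0,-.039]
for n,c in [('near',[.560,.1655,.054]),('far',[.603,.1735,.0575])]: print(n,tip,((np.array(c)-tip)@M).round(4))
print(M[:,2],o['wrist_force'])
t,d=capture('wrist');W=cloud('wrist',d,o)
r=outline_of('wrist','near_top')
for r in r[:2]:
    P=W[r['region']];P=P[~np.isnan(P[:,0])]; print(r['conf'],np.percentile(P,[10,50,90],axis=0).round(4))
```

```text
near [0.60491275 0.17395231 0.11463429] [0.0472 0.0002 0.0595]
far [0.60491275 0.17395231 0.11463429] [0.0034 0.0002 0.0571]
[ 2.55248786e-02  4.04513013e-04 -9.99674105e-01] [-0.30087262 -0.45381797 -0.55001159]
0.74 [[0.5499 0.1549 0.041 ]
 [0.5602 0.1652 0.042 ]
 [0.5705 0.1754 0.0429]]
```

The near flange top now measures 42 mm (about 44 with the 2 mm depth bias), so it's home. Now the far one.

Request:
move_arm([
  [255, [0.0045, 0, 0.015], 0],
  [255, [0, 0, 0.018], 0],
  [255, [0, 0, 0.012], 0],
  [255, [0, 0, 0.002], 0],
  [255, [0, 0, 0], 0],
])

```text
time: 21.92
tcp_pos: [0.5994, 0.1729, 0.0226]
orientation: [-0.092, 0.996, -0.001, 0.011]
wrist_force: [0.2, -0.3, 0.5]
opening: 0.0002
```

Request:
move_arm([
  [255, [0, 0, 0.002], 0],
  [255, [0, 0, 0.002], 0],
  [255, [0, 0, 0.002], 0],
])

```text
time: 22.3
tcp_pos: [0.6, 0.1729, 0.0192]
orientation: [-0.092, 0.996, -0.001, 0.011]
wrist_force: [-6.1, -0.4, 8.9]
opening: 0.0001
```

Request:
move_arm([
  [255, [0, 0, 0.002], 0],
  [255, [0, 0, 0.002], 0],
])

```text
time: 22.55
tcp_pos: [0.6, 0.1729, 0.0174]
orientation: [-0.092, 0.996, -0.001, 0.011]
wrist_force: [-5.5, 0.4, 7.6]
opening: 0.0003
```

Request:
move_arm([
  [255, [0, 0, 0.002], 0],
  [255, [0, 0, 0.002], 0],
  [255, [0, 0, 0.002], 0],
  [255, [0, 0, 0.002], 0],
  [255, [0, 0, 0.002], 0],
])

```text
time: 23.18
tcp_pos: [0.6, 0.1729, 0.0133]
orientation: [-0.093, 0.996, -0.002, 0.012]
wrist_force: [-5.9, -0.7, 8.9]
opening: 0.0
```

Request:
move_arm([
  [255, [0, 0, 0.002], 0],
  [255, [0, 0, 0.002], 0],
  [255, [0, 0, 0.002], 0],
  [255, [0, 0, 0.002], 0],
])

```text
time: 23.68
tcp_pos: [0.6, 0.1729, 0.0099]
orientation: [-0.093, 0.996, -0.002, 0.012]
wrist_force: [-5.9, -0.9, 7.9]
opening: 0.0002
```

Request:
move_arm([
  [255, [0, 0, 0.002], 0],
  [255, [0, 0, 0.002], 0],
])

```text
time: 23.92
tcp_pos: [0.6001, 0.1728, 0.0082]
orientation: [-0.093, 0.996, -0.002, 0.012]
wrist_force: [-5.8, -0.7, 8.7]
opening: 0.0002
```

Request:
move_arm([
  [255, [0, 0, 0.002], 0],
])

```text
time: 24.05
tcp_pos: [0.6001, 0.1728, 0.0074]
orientation: [-0.093, 0.996, -0.003, 0.012]
wrist_force: [-5.8, -1.3, 8.0]
opening: -0.0
```

Request:
move_arm([
  [255, [0, 0, 0.002], 0],
])

```text
time: 24.18
tcp_pos: [0.6001, 0.1728, 0.0071]
orientation: [-0.093, 0.996, -0.003, 0.012]
wrist_force: [-9.5, -1.3, 17.3]
opening: 0.0002
```

Request:
move_arm([
  [255, [0, 0, 0.002], 0],
])

```text
time: 24.3
tcp_pos: [0.6001, 0.1728, 0.0071]
orientation: [-0.093, 0.996, -0.003, 0.012]
wrist_force: [-9.3, -1.2, 16.3]
opening: 0.0004
```

Request:
move_arm([
  [255, [0, 0, 0.002], 0],
])

```text
time: 24.42
tcp_pos: [0.6001, 0.1728, 0.0071]
orientation: [-0.093, 0.996, -0.003, 0.012]
wrist_force: [-9.6, -1.1, 15.4]
opening: -0.0002
```

The force climbed to 16 N at the same stop height as the near bushing, so it's home. I'll retreat and check everything.

Request:
move_arm([
  [255, [0, 0, -0.01], 0],
  [255, [0, 0, -0.03], 0],
  [255, [0, 0, -0.04], 0],
  [255, [0.03, 0, -0.04], 0],
  [255, [0.03, 0, -0.03], 0],
  [255, [0, 0, -0.02], 0],
  [255, [0, 0, 0], 0],
  [255, [0, 0, 0], 0],
  [255, [0, 0, 0], 0],
])

```text
time: 25.55
tcp_pos: [0.537, 0.1621, 0.1839]
orientation: [-0.093, 0.996, -0.003, 0.015]
wrist_force: [0.1, 0.1, 0.5]
opening: -0.0005
```

```bash
python3 b.py w8.png | head -4
python3 - <<'E'
from h import *
t,d=capture('wrist'); o=readout.get_obs(); W=cloud('wrist',d,o)
for c in ([.560,.1655],[.6033,.1738]):
    m=np.hypot(W[...,0]-c[0],W[...,1]-c[1]); q=W[(m<.013)&(m>.007)]; print(c,len(q),np.percentile(q[:,2],[10,50,90]).round(4))
t,d=capture('top');W=cloud('top',d);S=np.load('a.npz')
hsv=cv2.cvtColor(t,cv2.COLOR_RGB2HSV); red=((hsv[...,0]<8)|(hsv[...,0]>172))&(hsv[...,1]>120)&(np.hypot(W[...,0]-.578,W[...,1]+.204)<.1)
Q=W[red];print('guard',len(Q),cv2.minAreaRect((Q[:,:2]*1000).astype(np.float32)),np.percentile(Q[:,2],[10,50,95]).round(4))
for th in ['spool','screwdriver_yellow','specimen_box','spare_bearing','tweezers']: print(th,[(r['bbox'],round(r['conf'],2)) for r in find_in('top',th)][:2])
save('fin.png',t)
E
```

```text
[0.53703843 0.16208625 0.18389245] [[-0.982, -0.185, 0.031], [-0.186, 0.983, -0.003], [-0.03, -0.009, -1.0]] -0.0004807354571875829 25.55
near_top 0.6 [242. 179.  26.  26.] (array([0.5601, 0.1647, 0.042 ]), ((561.164306640625, 164.5292205810547), (30.78522300720215, 29.564809799194336), 10.66565990447998))
far_top 0.51 [245. 216.  30.  15.] (array([0.5977, 0.1712, 0.042 ]), ((564.4625244140625, 165.40692138671875), (83.72926330566406, 29.566972732543945), 11.140625953674316))
-0.15 91 [-0.022 -0.044] [0.007 0.045]
[0.56, 0.1655] 282 [0.0412 0.0422 0.043 ]
[0.6033, 0.1738] 148 [0.0414 0.0421 0.0429]
guard 337 ((582.9425659179688, -208.2665252685547), (20.422344207763672, 142.00143432617188), 83.8516845703125) [0.0077 0.0117 0.0506]
spool [([76.3, 197.6, 40.3, 38.0], 0.97), ([202.9, 139.8, 28.4, 75.6], 0.62)]
screwdriver_yellow [([198.6, 86.2, 16.0, 36.0], 0.58)]
specimen_box [([262.5, 115.4, 18.0, 23.1], 0.7), ([206.4, 143.7, 21.2, 73.2], 0.69)]
spare_bearing [([205.9, 147.0, 24.8, 66.1], 0.65)]
tweezers [([414.4, 165.0, 7.4, 41.5], 0.61)]
```

View pics/fin.png

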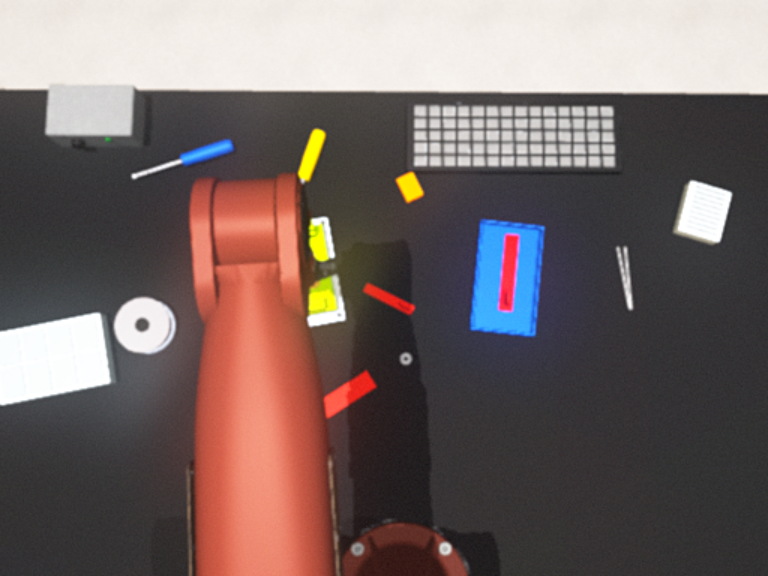

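The guard is flat in the tray at (508,273) and the bystanders are where they started. Both flanges measure 42 mm (44 with the bias). The gripper is clear of everything, so I'm handing in.

```bash
python3 -c "
from rig import job; print(job.finish_job())"
```

```text
the job is handed in; nothing more can be done
None
```

I handed the job in at about 26 s of the 72 s limit; no verdict was reported. I gripped the guard by its fin, raised its near end over the lip, drew the tail out from under the roof and laid it in the tray. Then I pressed both bushings home with the fingers shut.

**Last checks:**
- **Guard:** it lies flat, fin up, with its centre about 5 mm from the tray's centre. The bar's tilt measured about 0.02 rad.
- **Bushings:** both flange tops read 42 mm. With the roughly 2 mm low bias I saw in the depth readings, that matches the 44 mm home height. Both stopped dead at the same tool height, and the highest vertical force I read was about 17 N, in readings taken at the end of each move call.
- **Bystanders:** the spool, specimen box, bearing, tweezers and yellow screwdriver look unmoved in the last overhead picture. The arm hides the screwdriver's tip. The network did not find the bearing there; it shows in the picture at its starting place.

**What disagreed:**
- **Fingertip position:** the closed fingertips really end about 37–41 mm short of the reported TCP. My first grasp therefore closed on air above the fin. I measured the offset with two cameras and allowed for it afterwards.
- **Tool tilt:** the tool drifted up to about 0.04 rad off vertical during the moves, which did no harm.

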